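# Clip the lathe tool rest onto its bench stud

## Task

Lock the unclipped tool rest down on its bench stud: pick up the large hairpin clip by its grip and push it level along the foot plate, open end first, over the bare stud's neck below its head until it snaps fully home, then let go of it. Leave the small clip where it lies.

Things in the scene. Friction and masses are not known exactly. Their poses are not given: they have to be found in the camera images.
- clip_grip (a point): Centre of the black grip of the large steel hairpin clip (130 mm long, 120 g, lying flat). Grip 36 long (x) x 20 wide (y) x 20 mm high, pinch across the 20. x points along the clip to its open mouth, z up; the underside is 10 mm below. Two sprung 6 mm wire legs lie level with the underside: tips 111 mm ahead, mouth 30 mm wide inside, 8 mm throat 85 mm ahead, then a pocket for a 16 mm shank.
- clip_seat (a point): Middle of the large clip's pocket, where the stud's axis lies when the clip is home: 72 mm ahead of the grip's centre along the clip's x, 3 mm above its underside; axes as the grip's. The legs spread when pushed against a shank: about 7 N takes the throat over it. A rigid tongue between the legs, ending 62 mm ahead of the grip's centre, stops the clip from going too far.
- stud (a point): Foot of the bare fixed stud on its axis, on top of the green foot plate (12 mm over the bench). Neck 16 mm thick, 22 mm high; head 30 mm wide, 12 mm high. The flat plate reaches 105 mm to this point's -x, 85 to +x, 55 to each side. The rest's post and cross bar (52 mm high, 130 along y) stand 70 mm to +x: bring the clip from -x, sliding to +x. The other rest is alike but has its clip on.
- small_grip (a point): Centre of the grip of a small hairpin clip of the same form, 78 mm long, grip 22 x 12 x 12 mm, lying on the bench; for a thinner shank, not wanted.
There are look-alikes about, which are no part of the job. What is shaped like the part that bears clip_grip but red or turquoise is not meant.

How it is judged:
At the end, for the whole second after the job is handed in: The large clip is home on the bare stud: the middle of its pocket lies within 8 mm of the stud's axis, its legs around the neck between the foot plate and the head, lying level within 11 degrees, and it has been let go (horizontal distance between clip_seat and stud below 0.008 m and z of clip_seat in the frame of stud between -0.003 and 0.021 m and angle between clip_grip's own z axis and vertical below 0.2 rad); the robot touches nothing.
It fails at once if the small clip was moved by more than 30 mm (distance of small_grip from where it was at the start of the episode above 0.03 m).
It also fails if it takes over 38 s, if anything falls off the work surface, if the arm or the gripper's body presses on something with over 40 N, if the wrist force passes 120 N, or if a joint passes its speed limit or range.

## Robot

A 6-joint arm with a two-finger parallel gripper is mounted at the origin on the work surface. World frame = base frame: x ahead of the robot, y to its left, z up, the work surface at z = 0. Lengths are in m, angles in rad, forces in N, time in s.
With the tool pointing down it reaches from about 0.325 to 0.775 m from the base axis. Payload 5.5 kg.
Tool frame: the origin (TCP) lies midway between the tips of the shut fingers; the grasp point (between the pads) lies 19 mm behind it; x points along the fingers, y is the direction in which the jaws open and shut, and the axes are right-handed (so a half turn about x gives the same grasp; the last joint's range is limited). The gripper opens to 85 mm and grips with 20 to 120 N. Pads are 22 mm wide; open, the fingers measure 114 mm over their backs; the gripper's body (76 mm by 85 mm) begins 54 mm behind the grasp point. The pads swing forward as they close: fully open they stand 13 mm farther back than shut.
Start: joints at [1.238, 0.091, 1.231, -0, 1.82, -0.057], TCP at [0.163, 0.577, 0.231] pointing down, gripper open.
Joint ranges: [-2.87, 2.87], [-0.86, 2.18], [0.17, 2.46], [-1.51, 4.65], [0.06, 2.69], [-2.65, 2.65]. Speed limits (rad/s): [2.57, 2.57, 3.01, 3.14, 3.14, 3.14].

## Interface

Orientations are given as a rotation vector (axis times angle).
In Python, from workcell import bot gives the robot as it stands.
- The arm moves only by the tool step_arm, never from a script. Its argument "increments" is a list of rows, each a list of 2 entries, a list of its own where there are three numbers: the shift along the tool's x, y, z in cm, then the turn, a rotation vector about the tool's x, y, z in rad. A call has 1 to 20 rows; each row shifts and turns the commanded pose from where the row before left it, along the tool's axes as they then stand; what a row does not reach is not made up. A row lasts 1/12 s, in which the tool goes at most 41.7 mm and 7.16 degrees, less where a joint would pass 70% of its speed; a pose out of reach is approached as far as the arm can. A call is refused whole if a number of a shift passes 4.17 or a number of a turn 0.125, either way. A call with a gripper value outside its range is refused whole. "claw" is the opening in per cent of the stroke, from 0 (shut) to 100 (fully open), set as the call begins (left out, the last holds). The fingers move at their own pace and stop on an object; "squeeze" is the grip in N (left out, the last holds). Time passes only in rows, so rows that do not move let the fingers close. It gives the time, the measured TCP pose, the force and the opening at its end, in the units of the state.
- bot.read_state(): the state, without advancing time (a new reading comes with each control period).
- bot.get_image(name): name is "scene" or "top" or "wrist"; returns a dict with "image" (384x512x3 uint8, red, green, blue), "fx", "fy", "cx", "cy" (pixels), "rvec" (rotation vector, rad) and "tvec" (3), from world to camera coordinates, as OpenCV has them; the wrist camera has in their place "mount" (4x4, takes a point from camera to tool coordinates, whose origin is the TCP and whose axes are the tool frame's). Camera axes: x right, y down, z forward; pixel columns grow to the right and rows downward; lengths in m; the calibration is good to about 2 mm. A picture is of the moment at which its call begins: read the wrist's pose just before it. There is no depth.
- bot.close_job(): hands the job in, once; it reports no verdict.
The state is a dict: "time": time; "joint_pos": joint angles; "dq": joint speeds; "joint_efforts": joint torques, N m; "tool_pos": TCP position; "tool_rot": TCP orientation; "force": force on the tool from outside, world axes, zero at the start; "wrist_torque": the same for the moment, N m; "gripper_width": opening from 0.0 (shut) to 1.0 (fully open).
Only numpy, scipy, OpenCV 4.12 (cv2) and the standard library are available. Lean on these libraries where they do the work, as an engineer would, in place of code of your own. Each camera call takes 0.05 s, during which the arm holds its last target. There are 200 camera calls.

## Working session

There is one attempt and no reset: what is moved stays moved. The work goes in short steps, Python scripts to look and compute and a tool call to move; the robot and the scene stay as the last step left them, time stands still between calls to the robot, and variables do not carry over. Pictures are saved under pics/ and viewed, about 8 in all and at most 12, crops included, and the job is handed in when it is done.

Besides the shell and the picture viewer there is one more tool, called after ">>>" as a command line: name --argument value ..., lists and objects as JSON in quotes. step_arm: Moves the arm, as the interface text tells. Its arguments: {"type":"object","properties":{"increments":{"type":"array"},"claw":{"type":"number"},"squeeze":{"type":"number"}},"required":["increments"]}

```bash
mkdir -p pics
cat > h.py <<'E'
import numpy as np,cv2
from scipy.spatial.transform import Rotation as R
from workcell import bot
def snap(n,f):
    s=bot.read_state(); d=bot.get_image(n); cv2.imwrite('pics/'+f+'.png',d['image'][:,:,::-1])
    K=np.array([[d['fx'],0,d['cx']],[0,d['fy'],d['cy']],[0,0,1]])
    if n=='wrist':
        T=np.eye(4);T[:3,:3]=R.from_rotvec(s['tool_rot']).as_matrix();T[:3,3]=s['tool_pos']
        C=T@np.array(d['mount'])
    else:
        W=np.eye(4);W[:3,:3]=R.from_rotvec(d['rvec']).as_matrix();W[:3,3]=np.ravel(d['tvec']);C=np.linalg.inv(W)
    np.savez('pics/'+f+'.npz',K=K,C=C); return d
def px(f,u,v,z):
    a=np.load('pics/'+f+'.npz');r=a['C'][:3,:3]@np.linalg.inv(a['K'])@[u,v,1];o=a['C'][:3,3]
    return o+r*(z-o[2])/r[2]
def proj(f,p):
    a=np.load('pics/'+f+'.npz');q=a['K']@(np.linalg.inv(a['C'])@[*p,1])[:3];return q[:2]/q[2]
E
python3 -c "
from h import *
a=snap('top','t0')['image'];b=snap('scene','s0')['image']
cv2.imwrite('pics/t0b.png',cv2.resize(a[:,:,::-1],(800,600),interpolation=cv2.INTER_CUBIC))
print(np.load('pics/t0.npz')['C'],bot.read_state())"
```

```text
[[ 0.0143729  -0.99498043  0.09903211  0.43599185]
 [-0.99895084 -0.00998175  0.04469437 -0.02622002]
 [-0.04348151 -0.0995706  -0.99408     0.80790546]
 [ 0.          0.          0.          1.        ]] {'time': 0.1, 'joint_pos': array([ 1.23829863e+00,  9.18332277e-02,  1.23176779e+00, -7.68329004e-07,
        1.81979397e+00, -5.66907564e-02]), 'dq': array([ 0.00235522, -0.00118601, -0.00074095, -0.00125134,  0.00056182,
        0.00132147]), 'joint_efforts': array([ 2.02980576e-03, -4.60219145e+01, -4.19218504e+01, -1.88436165e-04,
        1.06644578e-02, -1.05151489e-05]), 'tool_pos': array([0.16330976, 0.57709004, 0.23023289]), 'tool_rot': array([ 0.21511201,  1.56028027, -0.21789726]), 'force': array([-0.21090923, -0.73989876,  0.67236143]), 'wrist_torque': array([ 0.02507659,  0.00388297, -0.02811228]), 'gripper_width': 0.997709783461976}
```

View pics/t0b.png

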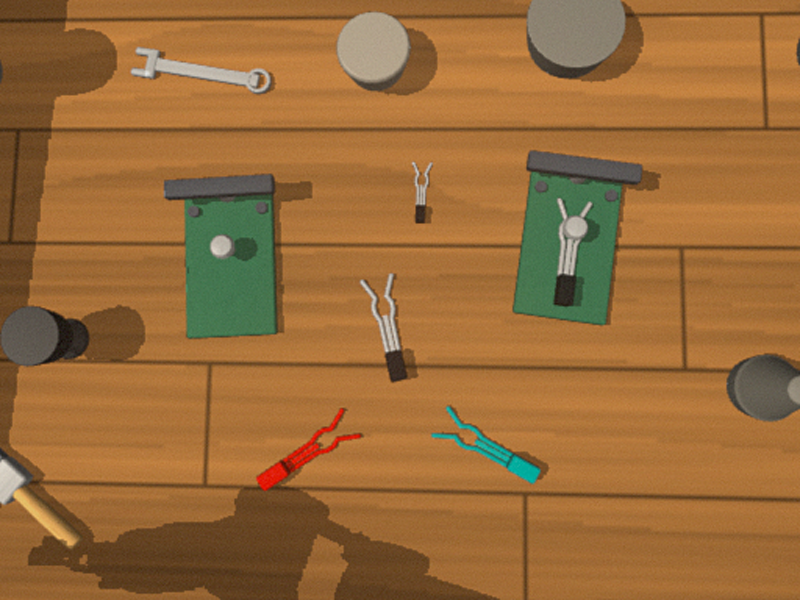

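View pics/s0.png

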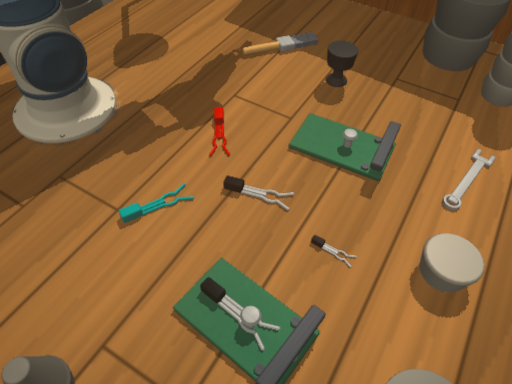

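The top view shows the large clip with its grip at about (397,366) and mouth at about (377,279), the bare stud head at (221,246) and the small clip at (420,213). The red and turquoise clips are decoys.

```bash
python3 -c "
from h import *
f=lambda u,v,z:px('t0',u*.64,v*.64,z)
g=f(396,364,.02);m=f(377,279,.004);print('grip',g,'mouth',m,np.linalg.norm((m-g)[:2]),np.arctan2(*(m-g)[1::-1]))
s=f(221,245,.046);print('stud',s)
c=[f(u,v,.012) for u,v in [(188,338),(276,333),(274,197),(185,197)]];print(np.array(c))
print('bot edge dir',c[0]-c[1],'right edge',c[2]-c[1],np.arctan2(*(c[2]-c[1])[1::-1]))
b=[f(165,181,.064),f(273,177,.064)];print('bar',b)
print('small',f(420,213,.01))
w=bot.read_state();print(R.from_rotvec(w['tool_rot']).as_matrix().round(3))
hs=px('s0',350,134,.046);print('stud via scene',hs, 'grip scene',px('s0',234,183,.015))
print(bot.get_image('wrist')['mount'])
"
```

```text
grip [0.434671   0.00605158 0.02      ] mouth [0.53695303 0.0312376  0.004     ] 0.1053373140401579 0.2414375520235361
stud [0.57007588 0.21155593 0.046     ]
[[0.4622281  0.25785932 0.012     ]
 [0.469584   0.15100576 0.012     ]
 [0.63603868 0.15883467 0.012     ]
 [0.6356609  0.26952109 0.012     ]]
bot edge dir [-0.0073559   0.10685356  0.        ] right edge [0.16645469 0.00782891 0.        ] 0.04699862600971734
bar [array([0.64140699, 0.27454538, 0.064     ]), array([0.64639867, 0.14866455, 0.064     ])]
small [ 0.61734862 -0.0201057   0.01      ]
[[-0.001  0.272  0.962]
 [-0.002  0.962 -0.272]
 [-1.    -0.002 -0.   ]]
stud via scene [0.57089872 0.20989853 0.046     ] grip scene [0.43356661 0.0084617  0.015     ]
[[ 8.71964434e-04 -2.88748042e-01  9.57404725e-01 -1.43091570e-01]
 [ 9.99999516e-01  6.88724819e-04 -7.03042351e-04 -1.26414485e-03]
 [-4.56386294e-04  9.57404875e-01  2.88748503e-01 -7.26921065e-02]
 [ 0.00000000e+00  0.00000000e+00  0.00000000e+00  1.00000000e+00]]
```

>>> step_arm --increments '[[[0.55,-2.37,2.08],[0,0,0]],[[0.55,-2.37,2.08],[0,0,0]],[[0.55,-2.37,2.08],[0,0,0]],[[0.55,-2.37,2.08],[0,0,0]],[[0.55,-2.37,2.08],[0,0,0]],[[0.55,-2.37,2.08],[0,0,0]],[[0.55,-2.37,2.08],[0,0,0]],[[0.55,-2.37,2.08],[0,0,0]],[[0.55,-2.37,2.08],[0,0,0]],[[0.55,-2.37,2.08],[0,0,0]],[[0.55,-2.37,2.08],[0,0,0]],[[0.55,-2.37,2.08],[0,0,0]],[[0.55,-2.37,2.08],[0,0,0]],[[0.55,-2.37,2.08],[0,0,0]],[[0.55,-2.37,2.08],[0,0,0]],[[0.55,-2.37,2.08],[0,0,0]],[[0.55,-2.37,2.08],[0,0,0]],[[0.55,-2.37,2.08],[0,0,0]],[[0.55,-2.37,2.08],[0,0,0]],[[0.55,-2.37,2.08],[0,0,0]]]'

```text
time: 1.82
tool_pos: [0.4348, 0.0063, 0.1209]
tool_rot: [0.217, 1.56, -0.217]
force: [0.7, 0.5, 0.1]
gripper_width: 1.0
```

>>> step_arm --increments '[[[0,0,0],[-0.086,0,0]],[[0,0,0],[-0.086,0,0]],[[0,0,0],[-0.086,0,0]],[[0,0,0],[-0.086,0,0]],[[0,0,0],[-0.086,0,0]],[[0,0,0],[-0.086,0,0]],[[0,0,0],[0,0,0]],[[0,0,0],[0,0,0]]]'

```text
time: 2.48
tool_pos: [0.4345, 0.008, 0.1211]
tool_rot: [-0.187, 1.563, 0.187]
force: [-0.2, -0.2, -0.1]
gripper_width: 1.0
```

```bash
python3 -c "
from h import *
a=snap('wrist','w1')['image']
cv2.imwrite('pics/w1b.png',cv2.resize(a[:,:,::-1],(800,600),interpolation=cv2.INTER_CUBIC))
s=bot.read_state();print(s['tool_pos'],R.from_rotvec(s['tool_rot']).as_matrix().round(3))"
```

```text
[0.43448765 0.00798758 0.12111081] [[-0.    -0.235  0.972]
 [-0.     0.972  0.235]
 [-1.     0.    -0.   ]]
```

View pics/w1b.png

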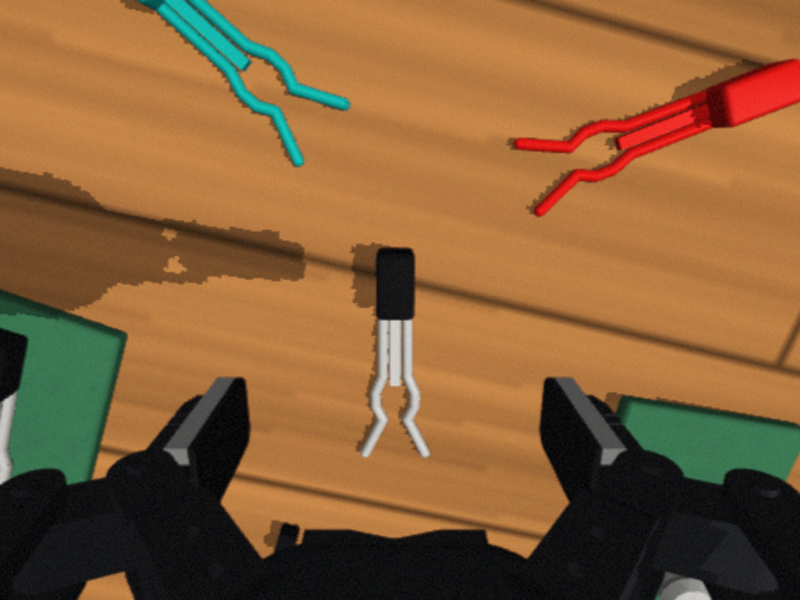

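Close up, the clip points straight down the image, so yaw is aligned. The grip spans (377–414, 249–319) and the leg tips are at (366,455) and (427,455).

```bash
python3 -c "
from h import *
f=lambda u,v,z:px('w1',u*.64,v*.64,z)
s=bot.read_state();M=R.from_rotvec(s['tool_rot']).as_matrix();t=s['tool_pos']
for n,q in dict(front=f(396,319,.02),fl=f(377,319,.02),fr=f(414,319,.02),backtop=f(395,254,.02),back0=f(395,249,.0),tips=f(396,455,.003),tl=f(366,455,.003),tr=f(427,455,.003)).items(): print(n,q.round(4),(M.T@(q-t)*100).round(2))
"
```

```text
front [0.4492 0.0109 0.02  ] [10.11 -0.07  1.5 ]
fl [0.4515 0.0013 0.02  ] [10.11 -1.06  1.5 ]
fr [0.447 0.02  0.02 ] [10.11  0.87  1.5 ]
backtop [0.4157 0.0022 0.02  ] [10.11 -0.12 -1.96]
back0 [0.4173 0.0026 0.    ] [12.11 -0.12 -1.79]
tips [0.5404 0.0332 0.003 ] [11.81 -0.05 10.89]
tl [0.5447 0.0155 0.003 ] [11.81 -1.87 10.89]
tr [0.5359 0.0515 0.003 ] [11.81  1.84 10.89]
```

>>> step_arm --increments '[[[1.5,-0.1,-0.2],[0,0,0]],[[1.5,0,0],[0,0,0]],[[1.5,0,0],[0,0,0]],[[1.5,0,0],[0,0,0]],[[1.5,0,0],[0,0,0]],[[1.5,0,0],[0,0,0]],[[1.5,0,0],[0,0,0]],[[1.2,0,0],[0,0,0]],[[0,0,0],[0,0,0]],[[0,0,0],[0,0,0]]]'

```text
time: 3.37
tool_pos: [0.4324, 0.0066, 0.0038]
tool_rot: [-0.188, 1.564, 0.188]
force: [0.3, -0.5, -0.5]
gripper_width: 1.0
```

>>> step_arm --increments '[[[0,0,0],[0,0,0]],[[0,0,0],[0,0,0]],[[0,0,0],[0,0,0]],[[0,0,0],[0,0,0]],[[0,0,0],[0,0,0]],[[0,0,0],[0,0,0]],[[0,0,0],[0,0,0]],[[0,0,0],[0,0,0]],[[0,0,0],[0,0,0]],[[0,0,0],[0,0,0]],[[0,0,0],[0,0,0]],[[0,0,0],[0,0,0]]]' --claw 0 --squeeze 60

```text
time: 4.37
tool_pos: [0.4334, 0.0065, 0.005]
tool_rot: [-0.189, 1.561, 0.188]
force: [-0.9, 0.1, 6.1]
gripper_width: 0.216
```

>>> step_arm --increments '[[[-1,0,0],[0,0,0]],[[-1.5,0,0],[0,0,0]],[[-1.5,0,0],[0,0,0]],[[-1.5,0,0],[0,0,0]],[[-1.5,0,0],[0,0,0]],[[-1.5,0,0],[0,0,0]],[[0,1.6,0.41],[0,0,0]],[[0,1.6,0.41],[0,0,0]],[[0,1.6,0.41],[0,0,0]],[[0,1.6,0.41],[0,0,0]],[[0,1.6,0.41],[0,0,0]],[[0,1.6,0.41],[0,0,0]],[[0,1.6,0.41],[0,0,0]],[[0,1.6,0.41],[0,0,0]],[[0,1.6,0.41],[0,0,0]],[[0,1.6,0.41],[0,0,0]],[[0,1.6,0.41],[0,0,0]],[[0,1.6,0.41],[0,0,0]],[[0,0,0],[0.095,0,0]],[[0,0,0],[0.095,0,0]]]'

```text
time: 6.03
tool_pos: [0.4344, 0.2054, 0.0889]
tool_rot: [-0.038, 1.572, 0.037]
force: [-0.1, -0.4, -1.8]
gripper_width: 0.213
```

>>> step_arm --increments '[[[0,0,0],[0,0,0]],[[0,0,0],[0,0,0]],[[0,0,0],[0,0,0]]]'

```text
time: 6.28
tool_pos: [0.4348, 0.2045, 0.0891]
tool_rot: [-0.041, 1.571, 0.041]
force: [-0.6, 0.4, -1.3]
gripper_width: 0.217
```

```bash
python3 -c "
from h import *
a=snap('wrist','w2')['image']
b=snap('scene','s2')['image'][80:230,180:430]
a=cv2.resize(a,(600,450),interpolation=cv2.INTER_CUBIC)
cv2.imwrite('pics/w2b.png',cv2.resize(a[:,:,::-1],(800,600)))
cv2.imwrite('pics/s2b.png',cv2.resize(b[:,:,::-1],(750,450),interpolation=cv2.INTER_CUBIC))
s=bot.read_state();print(s['tool_pos'],s['force'],R.from_rotvec(s['tool_rot']).as_matrix().round(3))"
```

```text
[0.43495331 0.20448722 0.08923976] [ 0.15594116 -0.58468573 -1.31268502] [[-0.    -0.051  0.999]
 [-0.     0.999  0.051]
 [-1.    -0.    -0.   ]]
```

View pics/w2b.png

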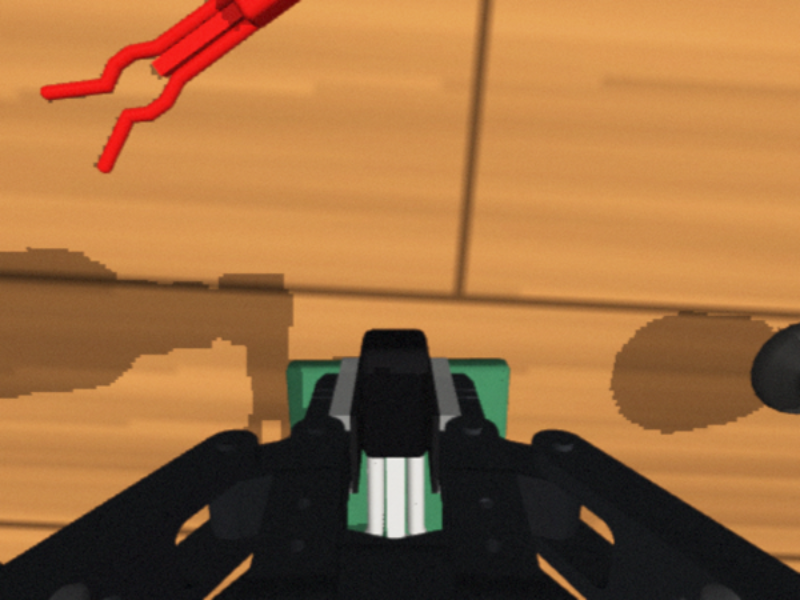

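View pics/s2b.png

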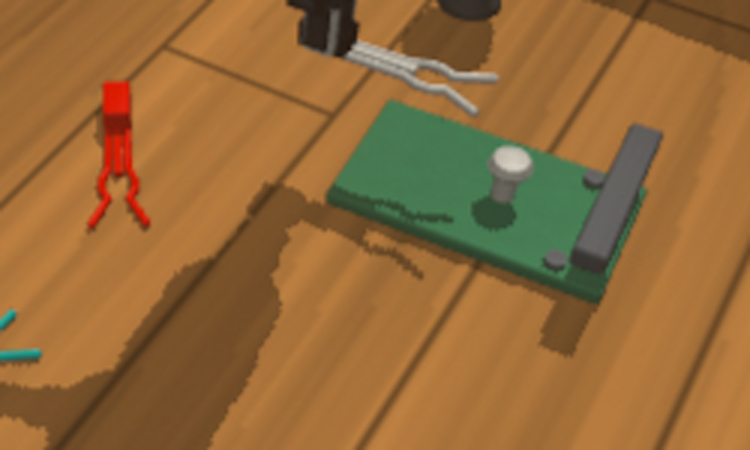

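The wrist view shows the grip held between the pads, with the near plate edge from (288,362) to (509,360). The scene crop shows the leg tips at about (495,78) and (473,110), short of the stud head at (511,160).

```bash
python3 -c "
from h import *
s=bot.read_state();M=R.from_rotvec(s['tool_rot']).as_matrix();t=s['tool_pos']
for dz in (0,.005):
  for y in(.018,-.018): q=proj('s2',t+M@[.002,y,.111]+[0,0,dz]);print('tip pred',dz,(q-[180,80])*3)
q=proj('s2',t+M@[-.015,0,-.018]);print('grip back top',(q-[180,80])*3)
st=np.array([.5705,.2107,.046]);print('head',(proj('s2',st)-[180,80])*3, 'foot',(proj('s2',st-[0,0,.034])-[180,80])*3)
a,b=px('w2',288*.64,360*.64,.012),px('w2',509*.64,358*.64,.012);print(a,b,np.linalg.norm(a-b),(a+b)/2,np.arctan2(-(b-a)[0]*-1,(b-a)[1]))
c=(a+b)/2;yaw=.051
for yaw in(.04,.05,.06):print('stud from plate',c+.105*np.array([np.cos(yaw),np.sin(yaw),0]))
print('stud rel tool',M.T@(st-t)*100)
"
```

```text
tip pred 0 [496.3319974   82.09595443]
tip pred 0 [476.08271609 115.20511855]
tip pred 0.005 [497.89145344  75.86625023]
tip pred 0.005 [477.57884202 108.98078506]
grip back top [302.44860663  13.01885618]
head [509.90806969 161.04366758] foot [499.44604688 198.51721468]
[0.4652433  0.15329414 0.012     ] [0.45849996 0.25948019 0.012     ] 0.10639995755046837 [0.46187163 0.20638716 0.012     ] -0.06341982170426484
stud from plate [0.56678764 0.21058604 0.012     ]
stud from plate [0.56674041 0.21163498 0.012     ]
stud from plate [0.56668269 0.21268338 0.012     ]
stud rel tool [ 4.32108874 -0.0770316  13.56960088]
```

>>> step_arm --increments '[[[1.5,0,0],[0,0,0]],[[1.5,0,0],[0,0,0]],[[1.5,0,0],[0,0,0]],[[1.5,0,0],[0,0,0]],[[0.9,0,0],[0,0,0]],[[0,0,0],[0,0,0]],[[0,0,0.6],[0,0,0]],[[0,0,0.6],[0,0,0]],[[0,0,0.6],[0,0,0]],[[0,0,0.6],[0,0,0]],[[0,0,0.6],[0,0,0]],[[0,0,0],[0,0,0]],[[0,0,0],[0,0,0]]]'

```text
time: 7.47
tool_pos: [0.4653, 0.2062, 0.0204]
tool_rot: [-0.039, 1.571, 0.039]
force: [-0.2, -1.1, -0.4]
gripper_width: 0.22
```

```bash
python3 -c "
from h import *
b=snap('scene','s3')['image'][80:200,230:430]
cv2.imwrite('pics/s3b.png',cv2.resize(b[:,:,::-1],(800,480),interpolation=cv2.INTER_CUBIC))
s=bot.read_state();print(s['tool_pos'],s['force'],s['wrist_torque'])"
```

```text
[0.46500903 0.2061621  0.02021587] [-0.78577448 -0.31768122 -2.00056439] [ 0.00298381  0.04748422 -0.0405599 ]
```

View pics/s3b.png

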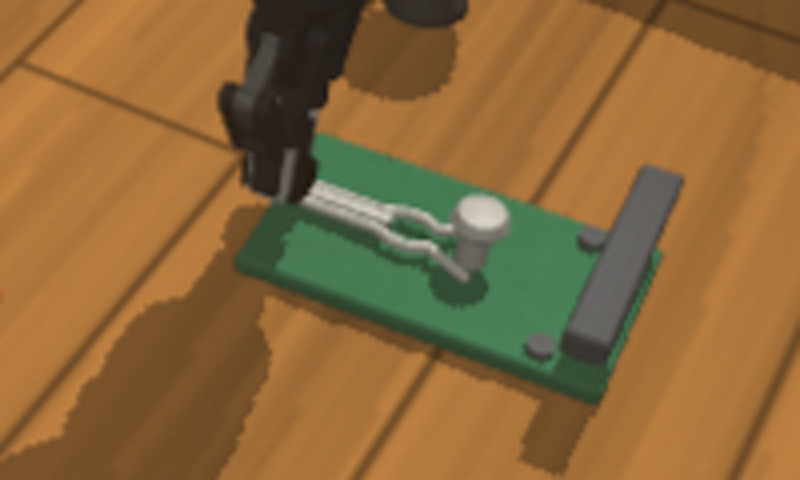

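The mouth has come around the neck at about (470,250), with the legs below the head. There's no contact force yet, so I'll push home.

>>> step_arm --increments '[[[0,0,0.4],[0,0,0]],[[0,0,0.4],[0,0,0]],[[0,0,0.4],[0,0,0]],[[0,0,0.4],[0,0,0]]]'

```text
time: 7.85
tool_pos: [0.4804, 0.2074, 0.02]
tool_rot: [-0.039, 1.572, 0.04]
force: [-2.9, 1.3, -1.7]
gripper_width: 0.216
```

>>> step_arm --increments '[[[0,0,0.4],[0,0,0]],[[0,0,0.4],[0,0,0]],[[0,0,0.4],[0,0,0]],[[0,0,0.4],[0,0,0]],[[0,0,0],[0,0,0]],[[0,0,0],[0,0,0]]]'

```text
time: 8.35
tool_pos: [0.4977, 0.2078, 0.0205]
tool_rot: [-0.039, 1.569, 0.039]
force: [1.4, 1.4, -1.9]
gripper_width: 0.219
```

```bash
python3 -c "
from h import *
b=snap('scene','s4')['image'][80:200,230:430]
cv2.imwrite('pics/s4b.png',cv2.resize(b[:,:,::-1],(800,480),interpolation=cv2.INTER_CUBIC))
s=bot.read_state();print(s['tool_pos'],s['force'],s['wrist_torque'])"
```

```text
[0.49745568 0.2078451  0.02056239] [ 0.61990807  1.83871035 -1.38003442] [ 0.32195062 -0.09899239  0.08374471]
```

View pics/s4b.png

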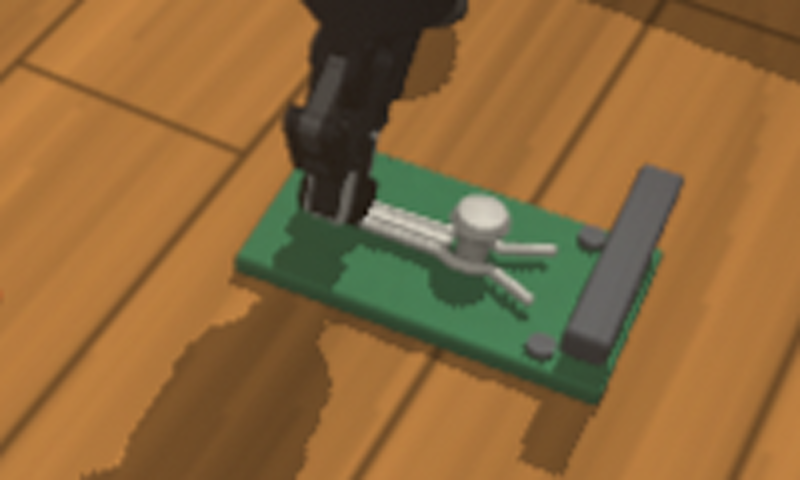

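It looks snapped over, with the legs bulging round the neck at (475,260). I'll nudge forward to feel the tongue stop, which confirms it's home.

>>> step_arm --increments '[[[0,0,0.1],[0,0,0]],[[0,0,0.1],[0,0,0]],[[0,0,0],[0,0,0]]]'

```text
time: 8.65
tool_pos: [0.4989, 0.2079, 0.0202]
tool_rot: [-0.04, 1.57, 0.039]
force: [-0.2, 2.0, -1.8]
gripper_width: 0.217
```

>>> step_arm --increments '[[[0,0,0.1],[0,0,0]],[[0,0,0.1],[0,0,0]],[[0,0,0],[0,0,0]]]'

```text
time: 8.9
tool_pos: [0.5005, 0.208, 0.0201]
tool_rot: [-0.04, 1.572, 0.039]
force: [-2.9, 1.4, -0.2]
gripper_width: 0.216
```

>>> step_arm --increments '[[[0.1,0,-0.1],[0,0,0]],[[0.1,0,0],[0,0,0]],[[0,0,0],[0,0,0]]]'

```text
time: 9.15
tool_pos: [0.5002, 0.208, 0.0183]
tool_rot: [-0.039, 1.57, 0.04]
force: [-0.1, 1.3, -0.9]
gripper_width: 0.219
```

>>> step_arm --increments '[[[0,0,0],[0,0,0]],[[0,0,0],[0,0,0]],[[0,0,0],[0,0,0]],[[0,0,0],[0,0,0]],[[0,0,0],[0,0,0]],[[0,0,0],[0,0,0]],[[0,0,0],[0,0,0]],[[0,0,0],[0,0,0]]]' --claw 80

```text
time: 9.82
tool_pos: [0.4999, 0.208, 0.0183]
tool_rot: [-0.039, 1.57, 0.039]
force: [0.4, 0.8, -0.2]
gripper_width: 0.801
```

>>> step_arm --increments '[[[-1,0,0],[0,0,0]],[[-1,0,0],[0,0,0]],[[-1.5,0,0],[0,0,0]],[[-1.5,0,0],[0,0,0]],[[-2,0,0],[0,0,0]],[[-2,0,0],[0,0,0]],[[-2,0,0],[0,0,0]],[[0,0,-2],[0,0,0]],[[0,0,-2],[0,0,0]],[[0,0,0],[0,0,0]],[[0,0,0],[0,0,0]]]'

```text
time: 10.73
tool_pos: [0.46, 0.2062, 0.1299]
tool_rot: [-0.039, 1.568, 0.04]
force: [0.2, -0.1, 0.4]
gripper_width: 0.796
```

```bash
python3 -c "
from h import *
b=snap('scene','s5')['image'][80:200,230:430];snap('top','t5');a=cv2.imread('pics/t5.png')[100:230,80:300]
b=cv2.resize(b[:,:,::-1],(500,300),interpolation=cv2.INTER_CUBIC);a=cv2.resize(a,(500,296),interpolation=cv2.INTER_CUBIC)
cv2.imwrite('pics/s5b.png',np.vstack([b,a]))
s=bot.read_state();print(s['tool_pos'],s['force'],s['gripper_width'])
st=np.array([.5705,.211,.015]);e=np.array([.9987,.05,0]);
for k in(-.09,-.072,-.054,.039):print(k,(proj('s5',st+k*e+[0,0,.0 if k>0 else .018])-[230,80])*2.5)"
```

```text
[0.46057212 0.20605101 0.12911748] [-1.18799833 -0.02904978 -0.39681394] 0.8017453137680791
-0.09 [191.27052157 107.94997718]
-0.072 [211.81266067 115.39712636]
-0.054 [232.61863198 122.93992273]
0.039 [339.04711421 179.80655464]
```

View pics/s5b.png

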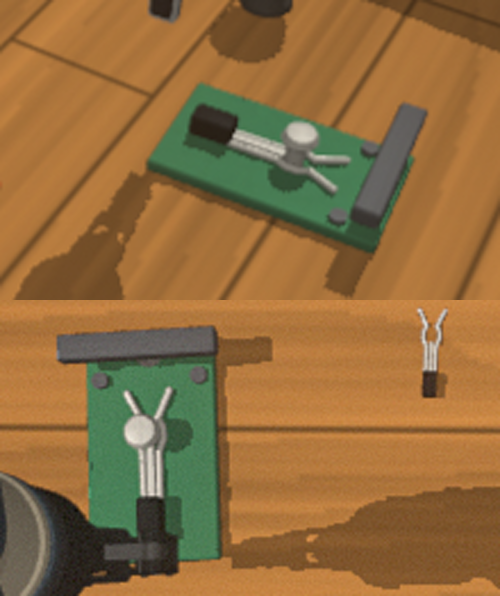

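The clip lies flat with its legs round the neck under the head, and the grip is where it should be when home. The gripper is clear and the small clip hasn't moved.

```bash
python3 -c "
from workcell import bot
print(bot.close_job())"
```

```text
the job is handed in; nothing more can be done
None
```

I pushed the large clip onto the bare stud's neck until it came up against its stop, let go of it, and handed the job in at about 11 s of the 38 s allowed. The hand-in gives no verdict.

- **Home on the stud:** In a small extra push the force rose to about 3 N, which I took as the tongue reaching the stud. I then backed off 1 mm before opening the gripper. At release the grip was about 70 mm behind the measured stud axis, against 72 mm nominal, so the pocket should be about 2 mm off the axis (8 mm allowed).
- **Level and let go:** The last scene and top pictures show the clip lying flat on the plate, with its legs round the neck below the head. The gripper was clear, about 0.11 m above the plate, and the force reading was near zero.
- **Small clip:** The gripper never went near it, and it shows no visible movement in the top view. I did not measure its position again.
- **Disagreements:**
  - The stud position worked out from the plate's near edge was about 4 mm nearer the robot than the one from the head in the top and scene views. The stop contact agreed with the head-based value.
  - The carried leg tips appeared about 4 mm higher than predicted, which did not affect the fit.

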